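# Run-check of a loaded revolving stand

## Task

Check that the loaded revolving stand runs freely: with the upright post on its deck, set the deck turning gently, at about one turn in six seconds (either way round), and let go. While it coasts by itself, keep the fingertips straight above the moving post, close over its top but not touching the stand, for at least five seconds, ready to catch it. Then bring the deck to rest and take the hand away, with the four planes and the oil jar still in their places on the deck and everything else on the bench left alone.

Things in the scene. Friction and masses are not known exactly. Their poses are not given: they have to be found in the camera images.
- stand: foot of the revolving stand, fixed to the bench: round grey metal foot 150 across with a steel column, carrying a round plywood deck 300 across and 20 thick whose upper face is 60 above the bench; origin on the bench on the deck's vertical turning axis, z up
- deck (a joint): deck angle about its vertical axis, rad, growing anticlockwise seen from above; turns endlessly on a ball bearing: friction about 0.001 N m dry plus 0.0002 N m s/rad, moment of inertia about 0.02 kg m2 (deck 1.5 kg), so let go it loses about 0.06 rad/s each second (nominal, masses vary by a third); a turn in six seconds is 1.05 rad/s, over 1.8 rad/s is wild
- post_top (a point): top centre of the plain round wooden post, 30 in diameter, 80 tall, upright on the deck 120 from the turning axis, top 140 above the bench; turns with the deck; may be gripped, pushed or stopped with the fingers. Straight above it means TCP within 20 sideways and 16 to 80 higher
- plane0: small wooden hand plane, plain pale wood with a steel blade leaning in its top, 90 long x 34 wide x 24 high (blade to 34), 0.12 kg, lying loose on the deck, one of four laid in a pinwheel around the deck's centre; origin at the centre of its underside, its own x along its length; it starts 50 mm from the deck's axis
- plane1: small wooden hand plane, plain pale wood with a steel blade leaning in its top, 90 long x 34 wide x 24 high (blade to 34), 0.12 kg, lying loose on the deck, one of four laid in a pinwheel around the deck's centre; origin at the centre of its underside, its own x along its length; it starts 50 mm from the deck's axis
- plane2: small wooden hand plane, plain pale wood with a steel blade leaning in its top, 90 long x 34 wide x 24 high (blade to 34), 0.12 kg, lying loose on the deck, one of four laid in a pinwheel around the deck's centre; origin at the centre of its underside, its own x along its length; it starts 50 mm from the deck's axis
- plane3: small wooden hand plane, plain pale wood with a steel blade leaning in its top, 90 long x 34 wide x 24 high (blade to 34), 0.12 kg, lying loose on the deck, one of four laid in a pinwheel around the deck's centre; origin at the centre of its underside, its own x along its length; it starts 50 mm from the deck's axis
- oil_jar: small amber jar with a dark metal lid, radius 18, 45 high, loose at the deck's centre between the planes; origin at the centre of its underside
- hammer: hammer lying loose on the bench at the right, leave alone; origin under its middle
- driver: screwdriver with dark wooden handle lying loose on the bench at the left, leave alone
- whetstone: reddish-brown whetstone block 200 x 70 x 30 lying loose on the bench at the right, leave alone; origin at the centre of its underside
- big_plane: large wooden hand plane 250 x 70 x 34 lying loose on the bench at the left near the robot, leave alone; origin at the centre of its underside
- glue_can: closed can, radius 28, 75 high, standing loose on the bench far left, leave alone; origin at the centre of its underside

How it is judged:
By the outcome, as a careful person would: the job done as asked, in the order asked, and still so for the second after the job is handed in, with the robot touching nothing.
It also fails if it takes over 48 s, if anything falls off the work surface, if the arm or the gripper's body presses on something with over 40 N, if the wrist force passes 120 N, or if a joint passes its speed limit or range.

## Robot

A 6-joint arm with a two-finger parallel gripper is mounted at the origin on the work surface. World frame = base frame: x ahead of the robot, y to its left, z up, the work surface at z = 0. Lengths are in m, angles in rad, forces in N, time in s.
With the tool pointing down it reaches from about 0.25 to 0.775 m from the base axis. Payload 4 kg.
Tool frame: the origin (TCP) lies between the finger pads, 19 mm behind the fingertips; this is the grasp point; z points along the fingers, y is the line along which they close (so a half turn about z gives the same grasp; the last joint's range is limited). The gripper opens to 94 mm and grips with 3 to 60 N. Pads are 16 mm wide; open, the fingers measure 119 mm over their backs; the gripper's body (75 mm by 177 mm) begins 78 mm behind the grasp point.
Start: joints at [-1.32, 0.087, 1.371, -0, 1.684, -0.103], TCP at [0.191, -0.516, 0.224] pointing down, gripper open.
Joint ranges: [-3.1, 3.1], [-0.76, 2.03], [0.27, 2.55], [-1.08, 4.22], [0.17, 2.65], [-2.57, 2.57]. Speed limits (rad/s): [2.79, 2.79, 3.14, 3.14, 3.14, 3.14].

## Interface

Orientations are given as [roll, pitch, yaw] about the fixed x, y, z axes, in that order (R = Rz(yaw) Ry(pitch) Rx(roll)).
In Python, from bench import * gives the robot as it stands.
- The arm moves only by the tool carry_out, never from a script. Its argument "commands" is a list of rows, each a list of 6 numbers: the shift along the tool's x, y, z in m, then the turn, a rotation vector about the tool's x, y, z in rad. In form: [[tx, ty, tz, rx, ry, rz], ...]. A call has exactly 5 rows; each row is the pose to reach, as a shift and turn from the pose commanded when the call began, along the tool's axes at that moment; what a row does not reach only later rows make up. A row lasts 1/10 s, in which the tool goes at most 50 mm and 8.59 degrees, less where a joint would pass 70% of its speed; a pose out of reach is approached as far as the arm can. A call with a gripper value outside its range is refused whole. "jaw" is the opening, from 0 (shut) to 1 (fully open), set as the call begins (left out, the last holds). The fingers move at their own pace and stop on an object; the grip force is fixed at half the most. Time passes only in rows, so rows that repeat a pose let the fingers close, or fill a call up. It gives the time, the measured TCP pose, the force, the opening and the grip force at its end, in the units of the state.
- get_obs(): the state, without advancing time (a new reading comes with each control period).
- snapshot(name): name is "side" or "top"; returns a dict with "img" (480x640x3 uint8, red, green, blue), "range_z" (480x640 float32, m along the optical axis (not along the pixel's ray), 0 where there is no reading), "fx", "fy", "cx", "cy" (pixels), "R" (3x3) and "t" (3): a world point X has camera coordinates R X + t. Camera axes: x right, y down, z forward; pixel columns grow to the right and rows downward; lengths in m; the calibration is good to about 2 mm. A picture is of the moment at which its call begins.
- close_job(): hands the job in; it is judged then, once.
The state is a dict: "time": time; "joint_positions": joint angles; "qvel": joint speeds; "joint_torque": joint torques, N m; "tool_pos": TCP position; "ee_rot": TCP orientation; "wrist_force": force on the tool from outside, world axes, zero at the start; "wrist_torque": the same for the moment, N m; "width": finger opening in m; "finger_force": force on a finger pad.
Only numpy, scipy, OpenCV 4.12 (cv2) and the standard library are available. Lean on these libraries where they do the work, as an engineer would, in place of code of your own. Each camera call takes 0.05 s, during which the arm holds its last target. There are 200 camera calls.

## Working session

There is one attempt and no reset: what is moved stays moved. The work goes in short steps, Python scripts to look and compute and a tool call to move; the robot and the scene stay as the last step left them, time stands still between calls to the robot, and variables do not carry over. Pictures are saved under pics/ and viewed, at most 10 in all, crops included, and the job is handed in when it is done.

Besides the shell and the picture viewer there is one more tool, called by a JSON object that holds its "name" and its "arguments". carry_out: Moves the arm, as the interface text tells. Its arguments: {"type":"object","properties":{"commands":{"type":"array","items":{"type":"array","items":{"type":"number"}}},"jaw":{"type":"number"}},"required":["commands"]}

```bash
mkdir -p pics; ls; python3 - <<'E'
from bench import *
import cv2,numpy as np
print(get_obs())
for n in("top","side"):
    s=snapshot(n); cv2.imwrite(f"pics/{n}0.png",s["img"][:,:,::-1]); np.savez(f"pics/{n}0.npz",**s)
    print(n,s["fx"],s["cx"],s["cy"],s["R"],s["t"])
E
```

```text
pics
{'time': 0.0, 'joint_positions': array([-1.32009966e+00,  8.79553304e-02,  1.37221626e+00,  1.29564083e-05,
        1.68358998e+00, -1.03118074e-01]), 'qvel': array([-0.00022377, -0.00066307,  0.0002433 , -0.0008762 ,  0.00153868,
        0.00048882]), 'joint_torque': array([-2.02458350e-04, -3.40172195e+01, -3.02431297e+01,  7.16592162e-02,
        3.27267358e-02, -1.90378614e-04]), 'tool_pos': array([ 0.19043063, -0.51545479,  0.22312322]), 'ee_rot': array([-3.13943658e+00, -2.36066880e-04,  3.53815928e-01]), 'wrist_force': array([0.60509519, 0.31558416, 0.42805046]), 'wrist_torque': array([ 0.03017354, -0.02850542, -0.03434039]), 'finger_force': 0.0, 'width': 0.09418030571408714}
top 565.8390021660122 322.6326346110946 236.80791168897665 [[ 0.01879713 -0.99975397 -0.01177546]
 [-0.99831463 -0.01812071 -0.05513202]
 [ 0.05490508  0.01279194 -0.99840963]] [-0.01685371  0.46745061  1.25831654]
side 462.393017565633 324.0983845053735 237.46945403622902 [[-0.99952637 -0.02179675 -0.02172395]
 [ 0.0085498   0.48144315 -0.87643562]
 [ 0.02956229 -0.87620625 -0.48102877]] [0.46111182 0.09953877 1.07798304]
```

View pics/top0.png

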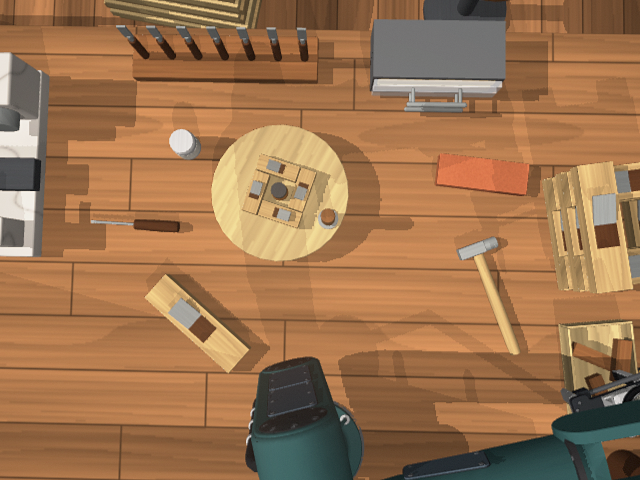

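View pics/side0.png

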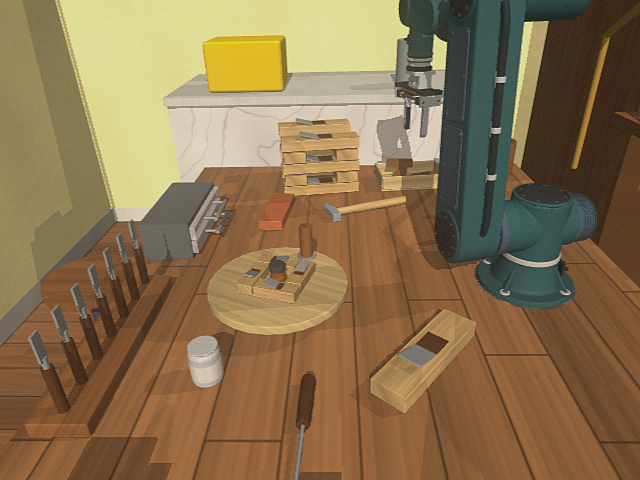

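The top view shows the deck centred near pixel (280,192), the jar at (280,190) and the post top at (328,216). The side view shows the post at (306,240) and the deck around (278,288). I'll measure these from range data in both views.

```bash
cat > h.py <<'E'
import numpy as np,cv2
from scipy.optimize import least_squares
def pts(s):
    v,u=np.mgrid[:480,:640]; z=s["range_z"].astype(float)
    c=np.stack([(u-s["cx"])/s["fx"]*z,(v-s["cy"])/s["fy"]*z,z],-1)
    P=(c-s["t"])@s["R"]; P[z<=0]=np.nan
    return P
def post(P,C,lo=.100,hi=.136,R=.12):
    "fit r=15 circle to side points of the post in height band"
    r=np.hypot(P[...,0]-C[0],P[...,1]-C[1])
    m=(P[...,2]>lo)&(P[...,2]<hi)&(r>.095)&(r<.15)
    m=cv2.erode(m.astype(np.uint8),np.ones((1,3)))>0
    q=P[m][:,:2]
    return q
def fitpost(qs,C,cams):
    # camera-side start: median moved 12 mm away from camera
    q=np.vstack(qs); x0=np.mean([np.median(a,0)+.012*(np.median(a,0)-c[:2])/np.linalg.norm(np.median(a,0)-c[:2]) for a,c in zip(qs,cams) if len(a)],0)
    f=lambda x:np.hypot(*(q-x).T)-.015
    s=least_squares(f,x0,loss="soft_l1",f_scale=.002); return s.x,np.median(abs(f(s.x)))
E
python3 - <<'E'
from h import *
S={n:dict(np.load(f"pics/{n}0.npz")) for n in("top","side")}
P={n:pts(S[n]) for n in S}
for n in S:
    p=P[n]; box=(p[...,0]>.3)&(p[...,0]<.8)&(abs(p[...,1]-.07)<.25)
    m=(box&(abs(p[...,2]-.06)<.008)).astype(np.uint8)
    c=max(cv2.findContours(m,0,1)[0],key=cv2.contourArea)[:,0]; h=cv2.convexHull(c)[:,0]
    ph=p[h[:,1],h[:,0]]; x0=ph[:,:2].mean(0)
    f=lambda x:np.hypot(ph[:,0]-x[0],ph[:,1]-x[1])-x[2]
    s=least_squares(f,[*x0,.15],loss="soft_l1",f_scale=.002).x
    print(n,"deck",s.round(4),"z",np.median(p[m>0][:,2]).round(4))
    t=box&(p[...,2]>.13)&(p[...,2]<.15)
    print(" posttop n",t.sum(),np.median(p[t],0).round(4),p[t].mean(0).round(4))
    b=box&(p[...,2]>.098)&(p[...,2]<.115)&(np.hypot(p[...,0]-s[0],p[...,1]-s[1])<.03); print(" jar",p[b].mean(0).round(4) if b.any() else 0)
    q=post(p,s); print(" side pts",len(q))
    if len(q): print(fitpost([q],s,[-S[n]["R"].T@S[n]["t"]]))
E
```

```text
top deck [0.5615 0.0871 0.1491] z 0.0603
 posttop n 167 [ 0.5052 -0.0181  0.1391] [ 0.505  -0.0188  0.1391]
 jar [0.5603 0.0856 0.1049]
 side pts 7
(array([ 0.50582944, -0.0190237 ]), np.float64(3.390744891538372e-05))
side deck [0.5571 0.0879 0.1491] z 0.0595
 posttop n 103 [ 0.5011 -0.0116  0.1385] [ 0.501  -0.0135  0.1372]
 jar [0.5559 0.0892 0.1035]
 side pts 143
(array([ 0.50134055, -0.01960284]), np.float64(0.0009841916146238645))
```

{"name": "carry_out", "arguments": {"commands": [[0.031,-0.0239,0,0,0,0],[0.062,-0.0478,0,0,0,0],[0.093,-0.0717,0,0,0,0],[0.124,-0.0956,0,0,0,0],[0.155,-0.1195,0,0,0,0]]}}

```text
time: 0.6
tool_pos: [0.2949, -0.3485, 0.2237]
ee_rot: [-3.141, 0.0, 0.353]
wrist_force: [0.3, -0.4, -1.0]
width: 0.0943
finger_force: 0.0
```

{"name": "carry_out", "arguments": {"commands": [[0.031,-0.0239,0,0,0,0],[0.062,-0.0478,0,0,0,0],[0.093,-0.0717,0,0,0,0],[0.124,-0.0956,0,0,0,0],[0.155,-0.1195,0,0,0,0]]}}

```text
time: 1.1
tool_pos: [0.3989, -0.1828, 0.2239]
ee_rot: [-3.141, 0.0, 0.354]
wrist_force: [0.5, -0.6, -0.0]
width: 0.0939
finger_force: 0.0
```

{"name": "carry_out", "arguments": {"commands": [[0.031,-0.0239,0,0,0,-0.146],[0.062,-0.0478,0,0,0,-0.292],[0.093,-0.0717,0,0,0,-0.439],[0.124,-0.0956,0,0,0,-0.585],[0.155,-0.1195,0,0,0,-0.731]]}}

```text
time: 1.6
tool_pos: [0.5029, -0.017, 0.2238]
ee_rot: [-3.141, 0.0, 1.091]
wrist_force: [1.0, 0.2, 0.1]
width: 0.0937
finger_force: 0.0
```

{"name": "carry_out", "arguments": {"commands": [[0,0,0.01,0,0,0],[0,0,0.02,0,0,0],[0,0,0.03,0,0,0],[0,0,0.03,0,0,0],[0,0,0.03,0,0,0]]}}

```text
time: 2.1
tool_pos: [0.5019, -0.0196, 0.1938]
ee_rot: [-3.141, 0.001, 1.083]
wrist_force: [0.2, 0.5, 1.3]
width: 0.0939
finger_force: 0.0
```

{"name": "carry_out", "arguments": {"commands": [[0.001,0,0.016,0,0,0],[0.001,0,0.032,0,0,0],[0.001,0,0.048,0,0,0],[0.001,0,0.064,0,0,0],[0.001,0,0.064,0,0,0]]}}

```text
time: 2.6
tool_pos: [0.5015, -0.0182, 0.1285]
ee_rot: [-3.138, 0.001, 1.083]
wrist_force: [0.3, -0.4, -0.7]
width: 0.0938
finger_force: 0.0
```

{"name": "carry_out", "arguments": {"commands": [[0,0,0,0,0,0],[0,0,0,0,0,0],[0,0,0,0,0,0],[0,0,0,0,0,0],[0,0,0,0,0,0]], "jaw": 0.2}}

```text
time: 3.1
tool_pos: [0.5033, -0.0177, 0.1308]
ee_rot: [3.141, -0.0, 1.085]
wrist_force: [-0.0, 0.6, 0.0]
width: 0.0574
finger_force: 0.0
```

{"name": "carry_out", "arguments": {"commands": [[0,0,0,0,0,0],[0,0,0,0,0,0],[0,0,0,0,0,0],[0,0,0,0,0,0],[0,0,0,0,0,0]]}}

```text
time: 3.6
tool_pos: [0.5031, -0.0177, 0.1303]
ee_rot: [3.141, 0.0, 1.085]
wrist_force: [0.5, -0.5, 0.4]
width: 0.0298
finger_force: 30.0
```

{"name": "carry_out", "arguments": {"commands": [[0,0,0,0,0,0],[0,0,0,0,0,0],[0,0,0,0,0,0],[0,0,0,0,0,0],[0,0,0,0,0,0]]}}

```text
time: 4.1
tool_pos: [0.5031, -0.0177, 0.1303]
ee_rot: [3.141, 0.0, 1.085]
wrist_force: [0.7, -0.7, -0.5]
width: 0.0296
finger_force: 30.0
```

{"name": "carry_out", "arguments": {"commands": [[0,0.0024,0,0,0,-0.02],[0.0002,0.0072,0,0,0,-0.06],[0.0009,0.0144,0,0,0,-0.12],[0.0024,0.0238,0,0,0,-0.2],[0.0054,0.0355,0,0,0,-0.3]]}}

```text
time: 4.6
tool_pos: [0.5371, -0.03, 0.1303]
ee_rot: [-3.141, 0.001, 1.389]
wrist_force: [-0.7, -0.5, 0.8]
width: 0.0294
finger_force: 30.0
```

{"name": "carry_out", "arguments": {"commands": [[0.0007,0.0132,0,0,0,-0.11],[0.0029,0.0262,0,0,0,-0.22],[0.0065,0.0389,0,0,0,-0.33],[0.0114,0.0511,0,0,0,-0.44],[0.0177,0.0627,0,0,0,-0.55]]}}

```text
time: 5.1
tool_pos: [0.6021, -0.0244, 0.1303]
ee_rot: [-3.14, 0.001, 1.94]
wrist_force: [-2.5, -1.3, 0.8]
width: 0.0292
finger_force: 30.0
```

{"name": "carry_out", "arguments": {"commands": [[0.0007,0.0132,0,0,0,-0.11],[0.0029,0.0262,0,0,0,-0.22],[0.0065,0.0389,0,0,0,-0.33],[0.0114,0.0511,0,0,0,-0.44],[0.0177,0.0627,0,0,0,-0.55]], "jaw": 1}}

```text
time: 5.6
tool_pos: [0.6546, 0.0154, 0.1299]
ee_rot: [-3.141, -0.001, 2.49]
wrist_force: [0.6, 0.3, -0.2]
width: 0.066
finger_force: 0.0
```

{"name": "carry_out", "arguments": {"commands": [[0.0007,0.0131,-0.012,0,0,-0.11],[0.0028,0.0259,-0.024,0,0,-0.22],[0.0063,0.0385,-0.036,0,0,-0.325],[0.011,0.05,-0.048,0,0,-0.43],[0.0167,0.061,-0.06,0,0,-0.535]]}}

```text
time: 6.1
tool_pos: [0.6783, 0.0742, 0.1903]
ee_rot: [-3.142, -0.001, 3.025]
wrist_force: [-0.5, -0.3, -0.4]
width: 0.0939
finger_force: 0.0
```

```bash
cat > look.py <<'E'
from bench import *
from h import *
C=np.array([.559,.0875])
o=get_obs(); print("t",o["time"],"tcp",o["tool_pos"].round(4),"yaw",o["ee_rot"][2].round(3),"angTCP",np.arctan2(*(o["tool_pos"][:2]-C)[::-1]).round(3))
for n in("side","top"):
    t=get_obs()["time"]; s=snapshot(n); q=post(pts(s),C)
    if len(q)>5:
        x,e=fitpost([q],C,[-s["R"].T@s["t"]]); d=x-C
        print(n,"t",round(t,3),len(q),"ang",np.arctan2(d[1],d[0]).round(3),"r",np.hypot(*d).round(4),"e",e.round(4))
    else: print(n,"t",round(t,3),"none",len(q))
cv2.imwrite("pics/last_%s.png"%n,s["img"][:,:,::-1])
print(get_obs()["time"])
E
python3 look.py
```

```text
t 6.1 tcp [0.6783 0.0742 0.1903] yaw 3.025 angTCP -0.111
side t 6.1 173 ang -0.099 r 0.1187 e 0.0008
top t 6.15 32 ang -0.032 r 0.1228 e 0.0003
6.2
```

```bash
cat > plan.py <<'E'
import numpy as np,sys
# plan.py a_cmd a0 w dec ncalls : post angle alpha at now, speed w
ac,a0,w,d,n=map(float,sys.argv[1:])
F=lambda a:.12*np.array([1-np.cos(a),np.sin(a)])
t=0
for k in range(int(n)):
    r=[]
    for i in range(5):
        t+=.1; a=a0+w*t-d*t*t/2; r.append([*(F(a)-F(ac)).round(3),0,0,0,0])
    print(r,"a",round(a,3)); ac=a
E
python3 plan.py 0 .125 1.06 .06 2
```

```text
[[np.float64(0.003), np.float64(0.027), 0, 0, 0, 0], [np.float64(0.007), np.float64(0.04), 0, 0, 0, 0], [np.float64(0.011), np.float64(0.051), 0, 0, 0, 0], [np.float64(0.017), np.float64(0.062), 0, 0, 0, 0], [np.float64(0.024), np.float64(0.072), 0, 0, 0, 0]] a 0.648
[[np.float64(0.008), np.float64(0.009), 0, 0, 0, 0], [np.float64(0.017), np.float64(0.018), 0, 0, 0, 0], [np.float64(0.026), np.float64(0.025), 0, 0, 0, 0], [np.float64(0.036), np.float64(0.032), 0, 0, 0, 0], [np.float64(0.047), np.float64(0.037), 0, 0, 0, 0]] a 1.155
```

{"name": "carry_out", "arguments": {"commands": [[0.003,0.027,0,0,0,0],[0.007,0.04,0,0,0,0],[0.011,0.051,0,0,0,0],[0.017,0.062,0,0,0,0],[0.024,0.072,0,0,0,0]]}}

```text
time: 6.7
tool_pos: [0.6625, 0.1485, 0.1899]
ee_rot: [-3.141, -0.001, 3.019]
wrist_force: [-0.4, 0.3, 0.4]
width: 0.0941
finger_force: 0.0
```

{"name": "carry_out", "arguments": {"commands": [[0.008,0.009,0,0,0,0],[0.017,0.018,0,0,0,0],[0.026,0.025,0,0,0,0],[0.036,0.032,0,0,0,0],[0.047,0.037,0,0,0,0]]}}

```text
time: 7.2
tool_pos: [0.6201, 0.1912, 0.1903]
ee_rot: [-3.142, 0.0, 3.02]
wrist_force: [-0.2, -0.1, -0.2]
width: 0.094
finger_force: 0.0
```

```bash
python3 look.py
```

```text
t 7.2 tcp [0.6201 0.1912 0.1903] yaw 3.02 angTCP 1.038
side t 7.2 209 ang 1.089 r 0.1179 e 0.0007
top t 7.25 none 0
7.3
```

```bash
sed -i 's/("side","top")/("side",)/' look.py; sed -i 's/\.round(3),0,0/.round(3).tolist(),0,0/' plan.py; python3 plan.py 1.155 1.315 1.05 .06 2
```

```text
[[0.03, 0.009, 0, 0, 0, 0], [0.043, 0.01, 0, 0, 0, 0], [0.055, 0.01, 0, 0, 0, 0], [0.068, 0.009, 0, 0, 0, 0], [0.08, 0.006, 0, 0, 0, 0]] a 1.832
[[0.012, -0.004, 0, 0, 0, 0], [0.023, -0.009, 0, 0, 0, 0], [0.033, -0.015, 0, 0, 0, 0], [0.043, -0.021, 0, 0, 0, 0], [0.052, -0.029, 0, 0, 0, 0]] a 2.335
```

{"name": "carry_out", "arguments": {"commands": [[0.03,0.009,0,0,0,0],[0.043,0.01,0,0,0,0],[0.055,0.01,0,0,0,0],[0.068,0.009,0,0,0,0],[0.08,0.006,0,0,0,0]]}}

```text
time: 7.8
tool_pos: [0.5418, 0.2059, 0.1903]
ee_rot: [-3.141, 0.001, 3.02]
wrist_force: [0.3, 0.2, 0.5]
width: 0.094
finger_force: 0.0
```

{"name": "carry_out", "arguments": {"commands": [[0.012,-0.004,0,0,0,0],[0.023,-0.009,0,0,0,0],[0.033,-0.015,0,0,0,0],[0.043,-0.021,0,0,0,0],[0.052,-0.029,0,0,0,0]]}}

```text
time: 8.3
tool_pos: [0.4863, 0.1832, 0.1903]
ee_rot: [-3.141, 0.0, 3.02]
wrist_force: [0.5, -0.6, 0.6]
width: 0.0944
finger_force: 0.0
```

```bash
python3 look.py
```

```text
t 8.3 tcp [0.4863 0.1832 0.1903] yaw 3.02 angTCP 2.22
side t 8.3 202 ang 2.202 r 0.1198 e 0.0007
8.35
```

```bash
python3 plan.py 2.335 2.373 .98 .06 2
```

```text
[[0.011, -0.012, 0, 0, 0, 0], [0.018, -0.021, 0, 0, 0, 0], [0.024, -0.032, 0, 0, 0, 0], [0.028, -0.042, 0, 0, 0, 0], [0.032, -0.053, 0, 0, 0, 0]] a 2.856
[[0.003, -0.011, 0, 0, 0, 0], [0.004, -0.022, 0, 0, 0, 0], [0.005, -0.033, 0, 0, 0, 0], [0.004, -0.045, 0, 0, 0, 0], [0.003, -0.056, 0, 0, 0, 0]] a 3.323
```

{"name": "carry_out", "arguments": {"commands": [[0.011,-0.012,0,0,0,0],[0.018,-0.021,0,0,0,0],[0.024,-0.032,0,0,0,0],[0.028,-0.042,0,0,0,0],[0.032,-0.053,0,0,0,0]]}}

```text
time: 8.85
tool_pos: [0.4486, 0.1342, 0.1903]
ee_rot: [-3.142, 0.0, 3.02]
wrist_force: [0.4, 0.4, 0.5]
width: 0.0941
finger_force: 0.0
```

{"name": "carry_out", "arguments": {"commands": [[0.003,-0.011,0,0,0,0],[0.004,-0.022,0,0,0,0],[0.005,-0.033,0,0,0,0],[0.004,-0.045,0,0,0,0],[0.003,-0.056,0,0,0,0]]}}

```text
time: 9.35
tool_pos: [0.4391, 0.0787, 0.1903]
ee_rot: [-3.141, 0.0, 3.02]
wrist_force: [0.0, 0.3, 0.6]
width: 0.0941
finger_force: 0.0
```

```bash
python3 look.py
```

```text
t 9.35 tcp [0.4391 0.0787 0.1903] yaw 3.02 angTCP -3.068
side t 9.35 171 ang -3.1 r 0.1218 e 0.0009
9.4
```

```bash
python3 plan.py 3.323 3.35 .905 .06 2
```

```text
[[-0.003, -0.014, 0, 0, 0, 0], [-0.007, -0.024, 0, 0, 0, 0], [-0.011, -0.033, 0, 0, 0, 0], [-0.017, -0.043, 0, 0, 0, 0], [-0.023, -0.051, 0, 0, 0, 0]] a 3.795
[[-0.007, -0.008, 0, 0, 0, 0], [-0.014, -0.015, 0, 0, 0, 0], [-0.022, -0.022, 0, 0, 0, 0], [-0.03, -0.028, 0, 0, 0, 0], [-0.039, -0.033, 0, 0, 0, 0]] a 4.225
```

{"name": "carry_out", "arguments": {"commands": [[-0.003,-0.014,0,0,0,0],[-0.007,-0.024,0,0,0,0],[-0.011,-0.033,0,0,0,0],[-0.017,-0.043,0,0,0,0],[-0.023,-0.051,0,0,0,0]]}}

```text
time: 9.9
tool_pos: [0.4562, 0.0255, 0.1902]
ee_rot: [-3.142, 0.0, 3.02]
wrist_force: [-0.1, -0.1, 0.6]
width: 0.0941
finger_force: 0.0
```

{"name": "carry_out", "arguments": {"commands": [[-0.007,-0.008,0,0,0,0],[-0.014,-0.015,0,0,0,0],[-0.022,-0.022,0,0,0,0],[-0.03,-0.028,0,0,0,0],[-0.039,-0.033,0,0,0,0]]}}

```text
time: 10.4
tool_pos: [0.4911, -0.0117, 0.1902]
ee_rot: [-3.142, 0.0, 3.02]
wrist_force: [-0.3, 1.1, -0.2]
width: 0.094
finger_force: 0.0
```

```bash
python3 look.py
```

```text
t 10.4 tcp [ 0.4911 -0.0117  0.1902] yaw 3.02 angTCP -2.171
side t 10.4 144 ang -2.189 r 0.1221 e 0.0009
10.45
```

```bash
python3 plan.py 4.225 4.256 .835 .06 2
```

```text
[[-0.012, -0.006, 0, 0, 0, 0], [-0.022, -0.009, 0, 0, 0, 0], [-0.031, -0.011, 0, 0, 0, 0], [-0.041, -0.013, 0, 0, 0, 0], [-0.051, -0.014, 0, 0, 0, 0]] a 4.666
[[-0.01, -0.0, 0, 0, 0, 0], [-0.019, 0.001, 0, 0, 0, 0], [-0.029, 0.002, 0, 0, 0, 0], [-0.038, 0.004, 0, 0, 0, 0], [-0.047, 0.007, 0, 0, 0, 0]] a 5.061
```

{"name": "carry_out", "arguments": {"commands": [[-0.012,-0.006,0,0,0,0],[-0.022,-0.009,0,0,0,0],[-0.031,-0.011,0,0,0,0],[-0.041,-0.013,0,0,0,0],[-0.051,-0.014,0,0,0,0]]}}

```text
time: 10.95
tool_pos: [0.5402, -0.0314, 0.1902]
ee_rot: [-3.142, 0.0, 3.02]
wrist_force: [-0.3, 0.1, 0.1]
width: 0.0943
finger_force: 0.0
```

{"name": "carry_out", "arguments": {"commands": [[-0.01,0,0,0,0,0],[-0.019,0.001,0,0,0,0],[-0.029,0.002,0,0,0,0],[-0.038,0.004,0,0,0,0],[-0.047,0.007,0,0,0,0]]}}

```text
time: 11.45
tool_pos: [0.5876, -0.0298, 0.1902]
ee_rot: [-3.142, -0.0, 3.02]
wrist_force: [0.1, 0.6, -0.7]
width: 0.0936
finger_force: 0.0
```

```bash
python3 look.py
```

```text
t 11.45 tcp [ 0.5876 -0.0298  0.1902] yaw 3.02 angTCP -1.331
side t 11.45 140 ang -1.33 r 0.1209 e 0.0009
11.5
```

```bash
python3 plan.py 5.061 5.114 .785 .06 2
```

```text
[[-0.014, 0.006, 0, 0, 0, 0], [-0.022, 0.011, 0, 0, 0, 0], [-0.03, 0.016, 0, 0, 0, 0], [-0.037, 0.022, 0, 0, 0, 0], [-0.044, 0.028, 0, 0, 0, 0]] a 5.499
[[-0.006, 0.007, 0, 0, 0, 0], [-0.012, 0.014, 0, 0, 0, 0], [-0.017, 0.021, 0, 0, 0, 0], [-0.021, 0.029, 0, 0, 0, 0], [-0.025, 0.036, 0, 0, 0, 0]] a 5.869
```

{"name": "carry_out", "arguments": {"commands": [[-0.014,0.006,0,0,0,0],[-0.022,0.011,0,0,0,0],[-0.03,0.016,0,0,0,0],[-0.037,0.022,0,0,0,0],[-0.044,0.028,0,0,0,0]]}}

```text
time: 12.0
tool_pos: [0.6344, -0.0071, 0.1903]
ee_rot: [-3.142, -0.0, 3.02]
wrist_force: [0.8, 0.4, -0.1]
width: 0.0941
finger_force: 0.0
```

{"name": "carry_out", "arguments": {"commands": [[-0.006,0.007,0,0,0,0],[-0.012,0.014,0,0,0,0],[-0.017,0.021,0,0,0,0],[-0.021,0.029,0,0,0,0],[-0.025,0.036,0,0,0,0]]}}

```text
time: 12.5
tool_pos: [0.6635, 0.0259, 0.1903]
ee_rot: [-3.142, -0.0, 3.02]
wrist_force: [-0.7, 1.0, -0.0]
width: 0.0941
finger_force: 0.0
```

```bash
python3 look.py
```

```text
t 12.5 tcp [0.6635 0.0259 0.1903] yaw 3.02 angTCP -0.533
side t 12.5 154 ang -0.522 r 0.1189 e 0.001
12.55
```

```bash
python3 plan.py 5.869 5.92 .735 .06 1; python3 -c "
import numpy as np
t=np.arange(1,6)*.1
for w in(.7,.67):
  a=w*t-.03*t*t; print(np.c_[.12*(1-np.cos(a)),.12*np.sin(a),-a].round(4).tolist())"
```

```text
[[-0.005, 0.014, 0, 0, 0, 0], [-0.007, 0.022, 0, 0, 0, 0], [-0.009, 0.031, 0, 0, 0, 0], [-0.01, 0.039, 0, 0, 0, 0], [-0.01, 0.048, 0, 0, 0, 0]] a 6.28
[[0.0003, 0.0084, -0.0697], [0.0012, 0.0166, -0.1388], [0.0026, 0.0247, -0.2073], [0.0045, 0.0326, -0.2752], [0.007, 0.0403, -0.3425]]
[[0.0003, 0.008, -0.0667], [0.0011, 0.0159, -0.1328], [0.0024, 0.0236, -0.1983], [0.0041, 0.0312, -0.2632], [0.0064, 0.0386, -0.3275]]
```

{"name": "carry_out", "arguments": {"commands": [[-0.005,0.014,0.004,0,0,0],[-0.007,0.022,0.018,0,0,0],[-0.009,0.031,0.032,0,0,0],[-0.01,0.039,0.046,0,0,0],[-0.01,0.048,0.06,0,0,0]]}}

```text
time: 13.05
tool_pos: [0.6784, 0.0722, 0.1279]
ee_rot: [-3.141, -0.002, 3.02]
wrist_force: [0.3, -0.3, 0.2]
width: 0.0939
finger_force: 0.0
```

{"name": "carry_out", "arguments": {"commands": [[0.0003,0.0084,0,0,0,-0.07],[0.0012,0.0166,0,0,0,-0.139],[0.0026,0.0247,0,0,0,-0.207],[0.0045,0.0326,0,0,0,-0.275],[0.007,0.0403,0,0,0,-0.342]], "jaw": 0.2}}

```text
time: 13.55
tool_pos: [0.6764, 0.1131, 0.1288]
ee_rot: [3.141, -0.002, -2.919]
wrist_force: [-0.7, -0.6, 1.4]
width: 0.0573
finger_force: 0.0
```

{"name": "carry_out", "arguments": {"commands": [[0.0003,0.008,0,0,0,-0.067],[0.0011,0.0159,0,0,0,-0.133],[0.0024,0.0236,0,0,0,-0.198],[0.0041,0.0312,0,0,0,-0.263],[0.0064,0.0386,0,0,0,-0.327]]}}

```text
time: 14.05
tool_pos: [0.6615, 0.1494, 0.1288]
ee_rot: [3.141, -0.002, -2.592]
wrist_force: [-0.5, -0.3, 0.4]
width: 0.0296
finger_force: 30.0
```

{"name": "carry_out", "arguments": {"commands": [[0.0002,0.007,0,0,0,-0.058],[0.0006,0.0125,0,0,0,-0.104],[0.0011,0.0165,0,0,0,-0.138],[0.0015,0.0189,0,0,0,-0.158],[0.0017,0.0201,0,0,0,-0.168]]}}

```text
time: 14.55
tool_pos: [0.6496, 0.1653, 0.1288]
ee_rot: [3.141, -0.001, -2.426]
wrist_force: [0.4, 1.0, -4.7]
width: 0.0295
finger_force: 30.0
```

{"name": "carry_out", "arguments": {"commands": [[0,0,0,0,0,0],[0,0,0,0,0,0],[0,0,0,0,0,0],[0,0,0,0,0,0],[0,0,0,0,0,0]]}}

```text
time: 15.05
tool_pos: [0.6498, 0.1651, 0.1288]
ee_rot: [3.14, -0.001, -2.427]
wrist_force: [2.2, 1.5, -10.3]
width: 0.0297
finger_force: 30.0
```

{"name": "carry_out", "arguments": {"commands": [[0,0,0,0,0,0],[0,0,0,0,0,0],[0,0,0,0,0,0],[0,0,0,0,0,0],[0,0,0,0,0,0]]}}

```text
time: 15.55
tool_pos: [0.6498, 0.165, 0.1289]
ee_rot: [3.141, -0.001, -2.426]
wrist_force: [3.4, 3.0, -17.1]
width: 0.0295
finger_force: 30.0
```

{"name": "carry_out", "arguments": {"commands": [[0,0,0,0,0,0],[0,0,0,0,0,0],[0,0,0,0,0,0],[0,0,0,0,0,0],[0,0,0,0,0,0]], "jaw": 1}}

```text
time: 16.05
tool_pos: [0.6507, 0.1649, 0.1319]
ee_rot: [-3.14, 0.002, -2.427]
wrist_force: [0.2, -0.4, -0.6]
width: 0.0661
finger_force: 0.0
```

{"name": "carry_out", "arguments": {"commands": [[0,0,0,0,0,0],[0,0,0,0,0,0],[0,0,0,0,0,0],[0,0,0,0,0,0],[0,0,0,0,0,0]]}}

```text
time: 16.55
tool_pos: [0.6502, 0.165, 0.1301]
ee_rot: [3.142, -0.0, -2.426]
wrist_force: [0.5, -0.1, -0.0]
width: 0.094
finger_force: 0.0
```

```bash
python3 look.py;python3 look.py; python3 look.py;python3 look.py
```

```text
t 16.55 tcp [0.6502 0.165  0.1301] yaw -2.426 angTCP 0.704
side t 16.55 347 ang 0.715 r 0.1183 e 0.0027
16.6
t 16.6 tcp [0.6502 0.165  0.1301] yaw -2.426 angTCP 0.704
side t 16.6 340 ang 0.714 r 0.1183 e 0.0024
16.65
t 16.65 tcp [0.6502 0.165  0.1302] yaw -2.426 angTCP 0.704
side t 16.65 340 ang 0.714 r 0.1184 e 0.0018
16.7
t 16.7 tcp [0.6502 0.165  0.1302] yaw -2.426 angTCP 0.704
side t 16.7 342 ang 0.713 r 0.1184 e 0.0021
16.75
```

{"name": "carry_out", "arguments": {"commands": [[0,0,-0.015,0,0,0],[0,0,-0.04,0,0,0],[0,0,-0.07,0,0,0],[0,0,-0.1,0,0,0],[0,0,-0.13,0,0,0]]}}

```text
time: 17.25
tool_pos: [0.6502, 0.165, 0.263]
ee_rot: [-3.141, 0.001, -2.426]
wrist_force: [-0.2, 0.1, 0.3]
width: 0.0939
finger_force: 0.0
```

{"name": "carry_out", "arguments": {"commands": [[0.02,-0.007,0,0,0,0],[0.06,-0.022,0,0,0,0],[0.1,-0.037,0,0,0,0],[0.14,-0.052,0,0,0,0],[0.18,-0.067,0,0,0,0]]}}

```text
time: 17.75
tool_pos: [0.5575, -0.0049, 0.2619]
ee_rot: [-3.14, 0.001, -2.426]
wrist_force: [-0.1, -0.1, -0.3]
width: 0.094
finger_force: 0.0
```

{"name": "carry_out", "arguments": {"commands": [[0.04,-0.015,0,0,0,0],[0.08,-0.03,0,0,0,0],[0.12,-0.045,0,0,0,0],[0.16,-0.06,0,0,0,0],[0.19,-0.07,0,0,0,0]]}}

```text
time: 18.25
tool_pos: [0.4845, -0.1191, 0.2599]
ee_rot: [-3.123, -0.023, -2.487]
wrist_force: [-0.6, -0.3, 0.5]
width: 0.094
finger_force: 0.0
```

{"name": "carry_out", "arguments": {"commands": [[0,0,0,0,0,0],[0,0,0,0,0,0],[0,0,0,0,0,0],[0,0,0,0,0,0],[0,0,0,0,0,0]]}}

```text
time: 18.75
tool_pos: [0.4853, -0.1178, 0.2586]
ee_rot: [-3.125, -0.024, -2.484]
wrist_force: [0.2, 0.3, 1.0]
width: 0.0937
finger_force: 0.0
```

```bash
python3 look.py;python3 look.py; python3 -c "
from bench import *
import cv2
cv2.imwrite('pics/end.png',snapshot('top')['img'][:,:,::-1])"
```

```text
t 18.75 tcp [ 0.4853 -0.1178  0.2586] yaw -2.484 angTCP -1.915
side t 18.75 199 ang 0.717 r 0.1178 e 0.0007
18.8
t 18.8 tcp [ 0.4852 -0.1179  0.2586] yaw -2.485 angTCP -1.916
side t 18.8 199 ang 0.719 r 0.1176 e 0.0009
18.85
```

View pics/end.png

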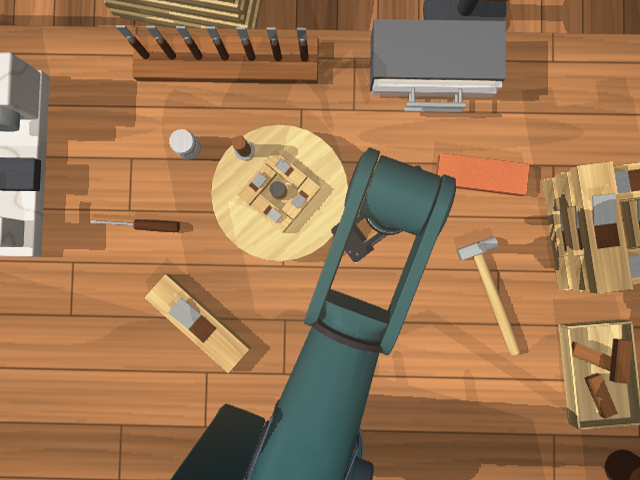

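The top view shows all four planes and the jar (279,190) still in their pinwheel, and the post resting at (243,147). Nothing else on the bench has moved. The wrist is close to its turn limit, so I'll unwind it and move the hand further off.

{"name": "carry_out", "arguments": {"commands": [[0.01,0,-0.004,0,0,0.1],[0.03,0,-0.008,0,0,0.2],[0.05,0,-0.012,0,0,0.3],[0.07,0,-0.016,0,0,0.4],[0.08,0,-0.02,0,0,0.5]]}}

```text
time: 19.4
tool_pos: [0.4208, -0.1672, 0.2811]
ee_rot: [-3.115, -0.013, -2.991]
wrist_force: [-0.4, 0.4, -0.2]
width: 0.0939
finger_force: 0.0
```

{"name": "carry_out", "arguments": {"commands": [[0,0,0,0,0,0],[0,0,0,0,0,0],[0,0,0,0,0,0],[0,0,0,0,0,0],[0,0,0,0,0,0]]}}

```text
time: 19.9
tool_pos: [0.422, -0.1662, 0.2803]
ee_rot: [-3.116, -0.013, -2.984]
wrist_force: [-0.2, 0.7, -1.2]
width: 0.0941
finger_force: 0.0
```

```bash
python3 look.py; python3 -c "
from bench import *
o=get_obs();print(o['joint_positions'].round(2),abs(o['qvel']).max());print(close_job())"
```

```text
t 19.9 tcp [ 0.422  -0.1662  0.2803] yaw -2.984 angTCP -2.066
side t 19.9 206 ang 0.715 r 0.1177 e 0.0006
19.95
[-0.48 -0.13  1.48 -0.03  1.79 -2.21] 0.00334112600944058
the job is handed in; nothing more can be done
None
```

The job is handed in at about 20 s: the deck was released at about 1.1 rad/s, coasted with the fingertips above the post for about 6.4 s, then was caught, brought to rest and let go, with the planes, jar and bench items still in place; no verdict came back.

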